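# Set and lock the depth stop of the last-drilling stand

## Task

A child's shoe last is clamped sole-up in the drilling stand, and the drill bit is parked beside it at the finished hole depth. Set the stand's depth stop to it: with the clamp open, press the stop rod down by its knob until its foot just touches the sole of the last, gently (a light touch, under 15 N on the last, or it marks), then swing the clamp lever round until it is tight so that the stop stays locked there, touching the last. Leave the other things on the bench where they are and take your hand away.

Things in the scene. Friction and masses are not known exactly. Their poses are not given: they have to be found in the camera images.
- stand: bench drilling stand, an angle air drill lying on its head, bolted down (all sizes in mm). Origin: centre of the underside of the base plate (300 x 200 x 16). Its own -x is the front, where the stop is; +x goes to the pillar (40 thick, at x 105); z up. Head top at z 220, drill top at z 275 (from x -40 back); stop boss in front at x -117 to -73, y -24 to 42, top z 214. Bit at x -22, y 0
- stop (a joint): depth stop rod, upright, sliding straight down in the stand's front boss, in m: 0 fully up, grows as it is lowered, end of travel 0.065. A spring brake holds it wherever it is left: about 2.6 N moves it down, 5.4 N up, while the clamp is open. It meets the last somewhere between 0.024 and 0.059; where exactly must be felt: beyond touch the force on the last rises by about 12 N per mm
- stop_knob (a point): centre of the flat top face of the stop rod's black round knob, 30 mm in diameter and 18 high; it moves with the rod, 300 to 316 above the bench at first. The rod below it is 12 thick; rod axis at x -95, y 0 of the stand
- stop_foot (a point): centre of the flat underside of the rod's rubber foot, 18 mm in diameter and 10 high, 150 below stop_knob while free; the rubber gives about 12 N per mm
- clamp (a joint): cam clamp lever of the stop, turning level about an upright pivot beside the rod, in rad: 0 open, grows as it is swung clockwise seen from above. Almost free (about 1 N at the grip) up to about 0.8, where the cam meets the rod, then stiffer, 3 to 8 N at the grip while it moves; locked tight from 1.2 on, end stop 1.55; it stays where it is left
- clamp_grip (a point): middle of the lever's black rounded grip: a bar 18 thick, level, pointing away from the pivot, its tip 17 further out; 84 from the pivot, 234 above the bench; open space of 60 and more below and on both sides. It moves with the lever
- clamp_pivot (a point): point on the lever's upright pivot axis at the height of the grip, 234 above the bench, 24 from the rod axis
- jack: steel jack bolted on the stand's base plate under the stop, flange 70 x 56 x 10, origin in the middle of the flange's underside; its x points from heel to toe of the last it carries: a child's shoe last of pale plastic, 169 long, up to 60 wide, sole up. The jack's screw post is set to an unmeasured height: the sloping, crowned sole lies 92 to 125 above the origin under the stop and must be felt
- hammer: bystander: hammer lying on the bench, to stay where it is
- glue: bystander: amber bottle with white cap, 54 across, 130 high, standing on the bench, to stay where it is
- carton: bystander: open cardboard box 130 x 100 x 75 on the bench, to stay where it is

How it is judged (in metres and radians):
On the way, in this order (a step that is already met when the one before it is completed fails the run):
1. the stop's foot rests on the last while the clamp is still open (contact force between stop and jack above 1 N and value of joint clamp below 0.6 rad), for 0.3 s.
2. the clamp lever is swung to its locked position (value of joint clamp above 1.2 rad), for 0.2 s.
At the end, for the whole second after the job is handed in: the stop's foot rests on the last (over 0.3 N of contact), the clamp lever stands beyond 1.2 rad with its cam gripping the rod (over 40 N), and both are at rest (contact force between stop and jack above 0.3 N and value of joint clamp above 1.2 rad and contact force between clamp and stop above 40 N and linear speed of stop below 0.003 m/s and velocity of joint clamp below 0.05 rad/s); the robot touches nothing.
It fails at once if the stop is pressed on the last with more than 15 N (contact force between stop and jack above 15 N).
It fails at once if the hammer, the bottle or the carton is moved by more than 20 mm (distance of any of hammer, glue, carton from where it was at the start of the episode above 0.02 m).
It also fails if it takes over 61 s, if anything falls off the work surface, if the arm or the gripper's body presses on something with over 40 N, if the wrist force passes 120 N, or if a joint passes its speed limit or range.

## Robot

A 6-joint arm with a two-finger parallel gripper is mounted at the origin on the work surface. World frame = base frame: x ahead of the robot, y to its left, z up, the work surface at z = 0. Lengths are in m, angles in degrees, forces in N, time in s.
With the tool pointing down it reaches from about 0.275 to 0.85 m from the base axis. Payload 19 kg.
Tool frame: the origin (TCP) lies at the very end of the fingers, on their centre line; the grasp point (between the pads) lies 19 mm behind it; z points along the fingers, y is the line along which they close (so a half turn about z gives the same grasp; the last joint's range is limited). The gripper opens to 85 mm and grips with 20 to 120 N. Pads are 22 mm wide; open, the fingers measure 114 mm over their backs; the gripper's body (76 mm by 85 mm) begins 54 mm behind the grasp point. The pads swing forward as they close: fully open they stand 13 mm farther back than shut.
Start: joints at [-76.375, 8.623, 82.357, -0, 89.026, -7.678], TCP at [0.209, -0.536, 0.231] pointing down, gripper open.
Joint ranges: [-160.23, 160.23], [-39.13, 120.54], [6.94, 153.29], [-79.49, 259.48], [9.18, 160.14], [-161.06, 161.06]. Speed limits (degrees/s): [108.29, 108.29, 127.2, 172.46, 172.46, 172.46].

## Interface

Orientations are given as [roll, pitch, yaw] about the fixed x, y, z axes, in that order (R = Rz(yaw) Ry(pitch) Rx(roll)).
In Python, from rig import * gives the robot as it stands.
- The arm moves only by the tool step_arm, never from a script. Its argument "steps" is a list that holds one entry, the list of rows, each a list of 7 numbers: the shift along the tool's x, y, z in m, then the turn, a rotation vector about the tool's x, y, z in rad, then the opening, from -1 (shut) to 1 (fully open), so that 0 is half open. A call has 1 to 20 rows; each row shifts and turns the commanded pose from where the row before left it, along the tool's axes as they then stand; what a row does not reach is not made up. A row lasts 1/10 s, in which the tool goes at most 50 mm and 8.59 degrees, less where a joint would pass 70% of its speed; a pose out of reach is approached as far as the arm can. A call is refused whole if a number of a shift passes 0.05 or a number of a turn 0.15, either way. A call with a gripper value outside its range is refused whole. The fingers move at their own pace and stop on an object; "force" is the grip in N (left out, the last holds). Time passes only in rows, so rows that do not move let the fingers close. It gives the time, the measured TCP pose, the force, the opening and the grip force at its end, in the units of the state.
- sense(): the state, without advancing time (a new reading comes with each control period).
- snapshot(name): name is "scene" or "top" or "wrist"; returns the picture (480x640x3 uint8, red, green, blue); there is no depth.
- camera_model(name): a dict with "intrinsics" (3x3 intrinsics, pixels), "k1" (the pictures are not rectified: a ray, as slopes to the right and down, at radius r is drawn at 1 + k1 r^2 times it, then the intrinsics apply), "position" and "attitude" of the camera in the world; the wrist camera has in their place "mount" (4x4, takes a point from camera to tool coordinates, whose origin is the TCP and whose axes are the flange's). Camera axes: x right, y down, z forward; pixel columns grow to the right and rows downward; lengths in m; the calibration is good to about 2 mm. A picture is of the moment at which its call begins: read the wrist's pose just before it. camera_model takes no time and is no camera call.
- close_job(): hands the job in; it is judged then, once.
Trained networks look in the newest picture that a camera, given by its name, has taken for a name from the list of things; names that differ only in an ending like _2 or _b are one class to them, and where a whole thing is asked for, a point or a joint stands for the part that bears it (a point fixed in the world has none). Each returns a list of dicts, best first, with "confidence" (0 to 1); they miss things now and then, are a little off and sometimes report something else, mostly with a low value. They report only what shows in the picture. A call takes as long as a camera call.
- search_frame(camera, thing): "extent" ([left, top, width, height] in pixels, round what is visible of it).
- silhouettes(camera, thing): "region" (480x640 bool, what is visible of it) and "extent" ([left, top, width, height] in pixels, round what is visible of it).
- tip_of(camera, thing): "xy" ([column, row] in pixels: a listed point, or the origin of a listed thing).
The state is a dict: "clock": time; "joint_pos": joint angles; "qd": joint speeds; "joint_torque": joint torques, N m; "ee_pos": TCP position; "tcp_rot": TCP orientation; "force": force on the tool from outside, world axes, zero at the start; "moment": the same for the moment, N m; "width": finger opening in m; "grip_force": force on a finger pad.
Only numpy, scipy, OpenCV 4.12 (cv2) and the standard library are available. Lean on these libraries where they do the work, as an engineer would, in place of code of your own. Each camera call takes 0.05 s, during which the arm holds its last target. There are 200 camera calls.

## Working session

There is one attempt and no reset: what is moved stays moved. The work goes in short steps, Python scripts to look and compute and a tool call to move; the robot and the scene stay as the last step left them, time stands still between calls to the robot, and variables do not carry over. Pictures are saved under pics/ and viewed, at most 10 in all, crops included, and the job is handed in when it is done.

Besides the shell and the picture viewer there is one more tool, called after "Request:" as name(argument=value, ...) on one line, values as JSON. step_arm: Moves the arm, as the interface text tells. Its arguments: {"type":"object","properties":{"steps":{"type":"array"},"force":{"type":"number"}},"required":["steps"]}

```bash
mkdir -p pics
cat > h.py <<'E'
from rig import *
import numpy as np, cv2
from scipy.spatial.transform import Rotation as R
def cam(n):
    m=camera_model(n); return m
def ray(n,px,tcp=None):
    m=camera_model(n);K=np.array(m["intrinsics"]);k1=m["k1"]
    d=np.linalg.inv(K)@[px[0],px[1],1.];d=d[:2];u=d.copy()
    for _ in range(30): u=d/(1+k1*(u@u))
    v=np.array([u[0],u[1],1.])
    if n=="wrist":
        s=tcp or sense();T=np.eye(4);T[:3,:3]=R.from_euler('xyz',s["tcp_rot"],degrees=True).as_matrix();T[:3,3]=s["ee_pos"]
        M=T@np.array(m["mount"]);return M[:3,3],M[:3,:3]@v
    A=np.array(m["attitude"]); 
    return np.array(m["position"]),A@v
def atz(n,px,z,tcp=None):
    o,v=ray(n,px,tcp);return o+v*(z-o[2])/v[2]
def tri(rs):
    A=np.zeros((3,3));b=np.zeros(3)
    for o,v in rs:
        v=v/np.linalg.norm(v);P=np.eye(3)-np.outer(v,v);A+=P;b+=P@o
    p=np.linalg.solve(A,b);return p,[np.linalg.norm((np.eye(3)-np.outer(v,v)/(v@v))@(p-o)) for o,v in rs]
E
python3 - <<'E'
from h import *
for n in("scene","top"):
    m=camera_model(n);print(n,m["position"],m["attitude"],m["k1"])
    im=snapshot(n);cv2.imwrite(f"pics/{n}0.png",im[:,:,::-1])
    for t in("stop_knob","clamp_grip","clamp_pivot","stop_foot","stand","jack","glue","hammer","carton"):
        try:print(t,[(np.round(d["xy"],1),round(d["confidence"],2)) for d in tip_of(n,t)][:2])
        except Exception as e:print(t,e)
s=sense();print(s["ee_pos"],s["tcp_rot"],s["force"],s["clock"])
E
```

```text
scene [1.25362984 0.42790326 1.54447136] [-148.60561898   -0.57330028  115.41842747] -0.05995493505370608
stop_knob [(array([289.5, 229.5]), 0.76)]
clamp_grip [(array([274., 223.]), 0.62)]
clamp_pivot [(array([296.1, 243.1]), 0.65)]
stop_foot []
stand [(array([315.1, 305.1]), 0.89)]
jack [(array([291.7, 280.6]), 0.93)]
glue [(array([217.9, 185.8]), 0.58)]
hammer [(array([168.2, 238.9]), 0.65)]
carton [(array([449.8, 290.4]), 0.58), (array([213.1, 184.4]), 0.24)]
top [0.22809602 0.06052745 1.78623357] [-169.76603528    0.53926944  -91.6486205 ] -0.09846945352850751
stop_knob [(array([321.8, 205. ]), 0.49)]
clamp_grip [(array([352.4, 226.9]), 0.62)]
clamp_pivot [(array([323.1, 224.2]), 0.74)]
stop_foot []
stand [(array([295.6, 221.8]), 0.89)]
jack [(array([324. , 237.9]), 0.66), (array([348.8, 229.7]), 0.29)]
glue [(array([455. , 305.5]), 0.81)]
hammer [(array([462.6, 222.8]), 0.67)]
carton [(array([187.8, 291.8]), 0.61)]
[ 0.20885649 -0.53569291  0.23126411] [-1.79993481e+02 -5.65648081e-04  2.13010674e+01] [ 0.62395235 -0.74228652 -0.59995339] 1.0
```

Attitude is in Euler degrees.

```bash
sed -i 's/A=np.array(m\["attitude"\]);/A=R.from_euler("xyz",m["attitude"],degrees=True).as_matrix()/' h.py
python3 - <<'E'
from h import *
D=dict(knob=((289.5,229.5),(321.8,205),.308),grip=((274,223),(352.4,226.9),.234),piv=((296.1,243.1),(323.1,224.2),.234),stand=((315.1,305.1),(295.6,221.8),0),jack=((291.7,280.6),(324,237.9),.016),glue=((217.9,185.8),(455,305.5),0),hammer=((168.2,238.9),(462.6,222.8),0.01),carton=((449.8,290.4),(187.8,291.8),0))
for k,(a,b,z) in D.items():
    p,e=tri([ray("scene",a),ray("top",b)])
    print(k,p.round(3),np.round(e,3),atz("scene",a,z).round(3),atz("top",b,z).round(3))
a=cv2.imread("pics/scene0.png")[130:370,120:480];b=cv2.imread("pics/top0.png")[120:360,150:510]
cv2.imwrite("pics/a.png",cv2.resize(a,None,fx=2.2,fy=2.2));cv2.imwrite("pics/b.png",cv2.resize(b,None,fx=2.2,fy=2.2))
E
```

```text
knob [0.59  0.064 0.329] [0. 0.] [0.578 0.058 0.308] [0.595 0.064 0.308]
grip [ 0.546 -0.011  0.247] [0.005 0.005] [ 0.537 -0.011  0.234] [ 0.551 -0.016  0.234]
piv [0.562 0.064 0.221] [0.003 0.003] [0.568 0.07  0.234] [0.56  0.062 0.234]
stand [0.617 0.149 0.014] [0.003 0.003] [0.61  0.149 0.   ] [0.621 0.147 0.   ]
jack [0.568 0.057 0.003] [0.004 0.004] [0.575 0.056 0.016] [0.564 0.06  0.016]
glue [ 0.349 -0.334 -0.02 ] [0. 0.] [ 0.361 -0.324  0.   ] [ 0.348 -0.329  0.   ]
hammer [ 0.603 -0.369 -0.01 ] [0.004 0.004] [ 0.61  -0.355  0.01 ] [ 0.6   -0.368  0.01 ]
carton [0.409 0.483 0.022] [0.008 0.008] [0.393 0.491 0.   ] [0.413 0.48  0.   ]
```

View pics/a.png

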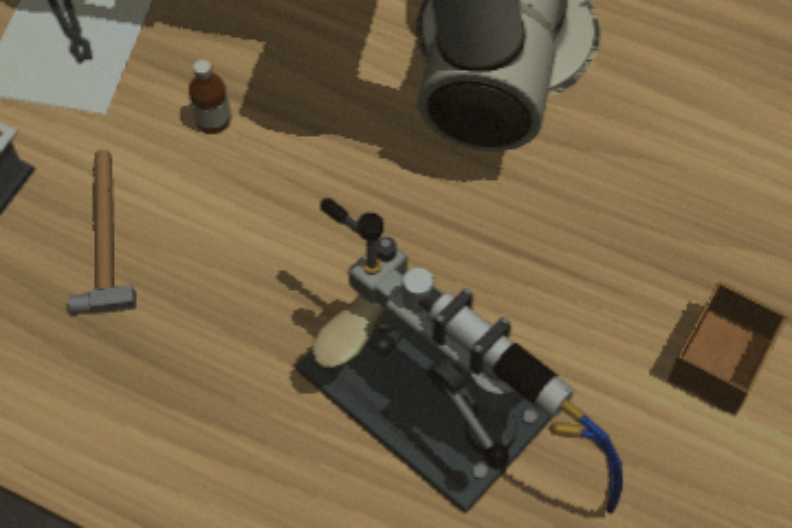

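View pics/b.png

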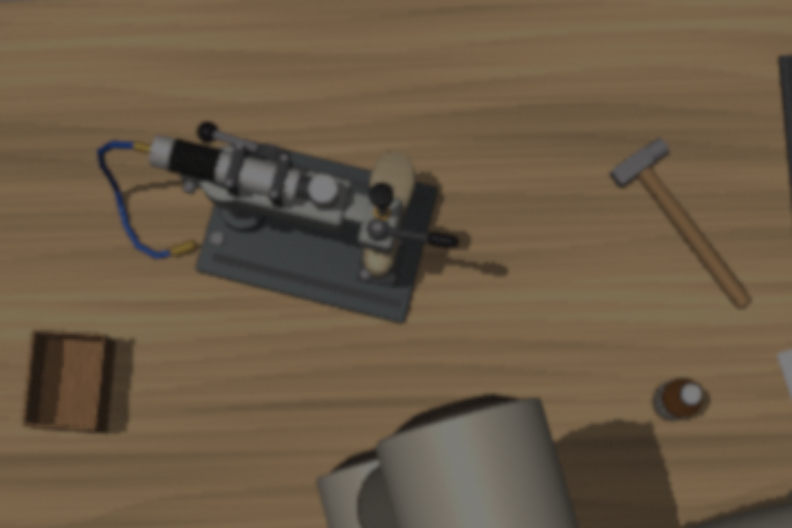

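The stand lies at yaw of about 75°, with its front facing −y. The knob shows at scene (288,233) and top (323,208). The grip shows at top (351,228) and the clamp opens toward −y, so clockwise swings it toward −x. Next I move above the knob for a close look.

```bash
cat >> h.py <<'E'
def delta(t,yaw=None):
    s=sense();r=R.from_euler('xyz',s["tcp_rot"],degrees=True)
    d=r.inv().apply(np.array(t)-s["ee_pos"]);out=d.round(4)
    if yaw is not None: out=(out,(r.inv()*R.from_euler('xyz',[180,0,yaw],degrees=True)).as_rotvec().round(4))
    return out
E
python3 - <<'E'
from h import *
print(np.array(camera_model("wrist")["mount"]).round(3), camera_model("wrist")["intrinsics"])
print(delta((.575,.02,.45)), sense()["joint_pos"])
E
```

```text
[[ 0.001 -0.965 -0.262  0.066]
 [ 1.     0.001  0.001  0.   ]
 [-0.001 -0.262  0.965 -0.142]
 [ 0.     0.     0.     1.   ]] [[348.66472424   0.         319.06962253]
 [  0.         348.66472424 240.94991227]
 [  0.           0.           1.        ]]
[ 0.543  -0.3847 -0.2187] [-7.63760530e+01  8.62311056e+00  8.23571262e+01 -3.10377867e-04
  8.90262996e+01 -7.67711509e+00]
```

Request:
step_arm(steps=[[[0.02, -0.014, -0.04, 0, 0, 0, -1], [0.034, -0.024, -0.03, 0, 0, 0, -1], [0.035, -0.025, -0.03, 0, 0, 0, -1], [0.035, -0.025, -0.03, 0, 0, 0, -1], [0.035, -0.025, -0.03, 0, 0, 0, -1], [0.035, -0.025, -0.03, 0, 0, 0, -1], [0.035, -0.025, -0.02, 0, 0, 0, -1], [0.035, -0.025, -0.01, 0, 0, 0, -1], [0.035, -0.025, 0, 0, 0, 0, -1], [0.035, -0.025, 0, 0, 0, 0, -1], [0.035, -0.025, 0, 0, 0, 0, -1], [0.035, -0.025, 0, 0, 0, 0, -1], [0.035, -0.025, 0, 0, 0, 0, -1], [0.035, -0.025, 0, 0, 0, 0, -1], [0.035, -0.025, 0, 0, 0, 0, -1], [0.035, -0.022, 0, 0, 0, 0, -1], [0, 0, 0, 0, 0, 0, -1], [0, 0, 0, 0, 0, 0, -1]]])

```text
clock: 2.8
ee_pos: [0.5711, 0.0136, 0.4445]
tcp_rot: [-180.0, 0.0, 21.4]
force: [-0.5, 0.1, -0.0]
width: 0.0001
grip_force: 0.0
```

Run:
```python
from h import *
s=sense();im=snapshot("wrist");cv2.imwrite("pics/w1.png",im[:,:,::-1])
print(s["clock"],s["ee_pos"],s["tcp_rot"],s["force"],s["joint_pos"])
for t,z in(("stop_knob",.308),("clamp_grip",.234),("clamp_pivot",.234),("stand",0),("jack",.016)):
    for d in tip_of("wrist",t)[:2]:print(t,d["confidence"],d["xy"].round(1) if hasattr(d["xy"],'round') else d["xy"],atz("wrist",d["xy"],z,s).round(4))
```

```text
2.8 [0.57114423 0.01360151 0.4444667 ] [-1.79976429e+02  4.92066408e-02  2.13922685e+01] [-0.50471866  0.13073879 -0.04657464] [-6.36020888e+00  9.68346812e+00  5.66964933e+01 -2.24257108e-03
  1.13674561e+02  6.22466333e+01]
stop_knob 0.91 [268.8, 191.1] [0.5858 0.0618 0.308 ]
clamp_grip 0.64 [338.6, 246.2] [ 0.5457 -0.019   0.234 ]
clamp_pivot 0.78 [266.3, 195.3] [0.5685 0.0693 0.234 ]
stand 0.63 [246.9, 128.3] [0.6158 0.1546 0.    ]
```

View pics/w1.png

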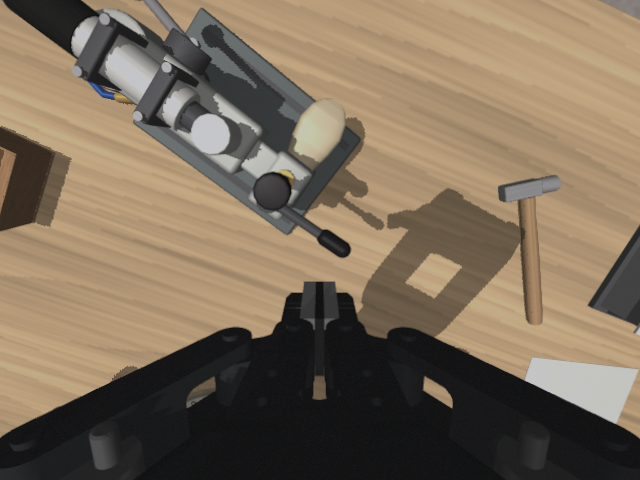

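The knob is at about (272,191) and the grip at about (336,243), running from (318,234) to (350,250). I triangulate across the cameras.

Run:
```python
from h import *
s=sense()
for nm,w,sc,tp,z in(("knob",(271.5,191),(288.5,231),(322.5,206.5),.308),("grip",(335,243),(274,224),(351.8,228),.234),("piv",(266.3,195.3),(296.1,243.1),(321.8,224),.234)):
    rs=[ray("wrist",w,s),ray("scene",sc),ray("top",tp)]
    p,e=tri(rs);print(nm,p.round(4),np.round(e,4),atz("wrist",w,z,s).round(4),atz("top",tp,z).round(4),atz("scene",sc,z).round(4))
print(delta((.588,.061,.33)))
```

```text
knob [0.5882 0.06   0.3172] [0.0023 0.0003 0.002 ] [0.5862 0.0585 0.308 ] [0.5911 0.0619 0.308 ] [0.5832 0.0576 0.308 ]
grip [ 0.546  -0.0124  0.2396] [0.0033 0.0053 0.0022] [ 0.5469 -0.0156  0.234 ] [ 0.5477 -0.0147  0.234 ] [ 0.5403 -0.0096  0.234 ]
piv [0.5642 0.0673 0.2243] [0.0026 0.0013 0.0023] [0.5681 0.068  0.234 ] [0.5611 0.0653 0.234 ] [0.5679 0.0703 0.234 ]
[ 0.0339 -0.0392  0.1154]
```

Request:
step_arm(steps=[[[0.017, -0.02, 0.02, 0, 0, 0, -1], [0.017, -0.019, 0.03, 0, 0, 0, -1], [0, 0, 0.035, 0, 0, 0, -1], [0, 0, 0.03, 0, 0, 0, -1], [0, 0, 0.008, 0, 0, 0, -1], [0, 0, 0.005, 0, 0, 0, -1], [0, 0, 0.005, 0, 0, 0, -1], [0, 0, 0.005, 0, 0, 0, -1], [0, 0, 0.005, 0, 0, 0, -1], [0, 0, 0.004, 0, 0, 0, -1], [0, 0, 0.003, 0, 0, 0, -1], [0, 0, 0, 0, 0, 0, -1], [0, 0, 0, 0, 0, 0, -1]]])

```text
clock: 4.4
ee_pos: [0.5883, 0.0619, 0.2949]
tcp_rot: [-180.0, 0.0, 21.3]
force: [-0.9, 0.5, -0.2]
width: 0.0002
grip_force: 0.0
```

Run:
```python
from h import *
s=sense();im=snapshot("wrist");
print(s["force"],s["moment"])
sc=snapshot("scene")
cv2.imwrite("pics/w2.png",np.hstack([im[120:440,160:480],cv2.resize(sc[190:270,240:320],(320,320))])[:,:,::-1])
```

```text
[-0.90319716  0.49902368 -0.1762885 ] [-0.05329762 -0.0022049  -0.01764253]
```

View pics/w2.png

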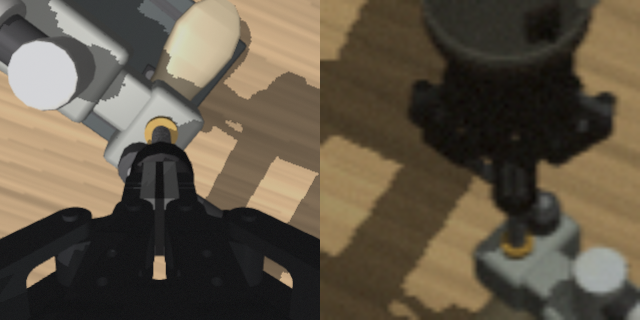

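The closed fingers sit centred over the knob, which they hide. I now feel downward in small steps.

Request:
step_arm(steps=[[[0, 0, 0.001, 0, 0, 0, -1], [0, 0, 0.001, 0, 0, 0, -1], [0, 0, 0.001, 0, 0, 0, -1], [0, 0, 0.0005, 0, 0, 0, -1]]])

```text
clock: 4.9
ee_pos: [0.5884, 0.0618, 0.2915]
tcp_rot: [-180.0, -0.0, 21.3]
force: [0.0, 0.8, 2.6]
width: -0.0006
grip_force: 1.3
```

Request:
step_arm(steps=[[[0, 0, 0.0005, 0, 0, 0, -1], [0, 0, 0.0005, 0, 0, 0, -1]]])

```text
clock: 5.1
ee_pos: [0.5884, 0.0618, 0.2905]
tcp_rot: [-180.0, -0.0, 21.3]
force: [0.4, 1.2, 2.9]
width: 0.0001
grip_force: 1.3
```

Request:
step_arm(steps=[[[0, 0, 0.0005, 0, 0, 0, -1], [0, 0, 0.0005, 0, 0, 0, -1]]])

```text
clock: 5.3
ee_pos: [0.5884, 0.0618, 0.2894]
tcp_rot: [-180.0, -0.0, 21.3]
force: [0.9, 1.1, 2.1]
width: -0.0002
grip_force: 1.3
```

Request:
step_arm(steps=[[[0, 0, 0.0005, 0, 0, 0, -1], [0, 0, 0.0005, 0, 0, 0, -1]]])

```text
clock: 5.5
ee_pos: [0.5884, 0.0617, 0.2885]
tcp_rot: [-180.0, -0.0, 21.3]
force: [0.0, 2.3, 2.4]
width: -0.0001
grip_force: 1.3
```

Request:
step_arm(steps=[[[0, 0, 0.0005, 0, 0, 0, -1], [0, 0, 0.0005, 0, 0, 0, -1]]])

```text
clock: 5.7
ee_pos: [0.5884, 0.0618, 0.2874]
tcp_rot: [-180.0, -0.0, 21.3]
force: [0.4, 2.8, 3.8]
width: -0.0
grip_force: 1.3
```

Request:
step_arm(steps=[[[0, 0, 0.0004, 0, 0, 0, -1]]])

```text
clock: 5.8
ee_pos: [0.5884, 0.0618, 0.287]
tcp_rot: [-180.0, -0.0, 21.3]
force: [1.5, 1.6, 2.5]
width: 0.0004
grip_force: 1.2
```

Request:
step_arm(steps=[[[0, 0, 0.0005, 0, 0, 0, -1], [0, 0, 0.0004, 0, 0, 0, -1]]])

```text
clock: 6.0
ee_pos: [0.5884, 0.0618, 0.2861]
tcp_rot: [-180.0, -0.0, 21.3]
force: [1.0, 1.9, 3.9]
width: 0.0
grip_force: 1.2
```

Request:
step_arm(steps=[[[0, 0, 0.0004, 0, 0, 0, -1], [0, 0, 0.0003, 0, 0, 0, -1]]])

```text
clock: 6.2
ee_pos: [0.5884, 0.0618, 0.2854]
tcp_rot: [-180.0, -0.0, 21.3]
force: [0.8, 1.9, 2.8]
width: -0.0002
grip_force: 1.2
```

Request:
step_arm(steps=[[[0, 0, 0.0005, 0, 0, 0, -1], [0, 0, 0.0005, 0, 0, 0, -1]]])

```text
clock: 6.4
ee_pos: [0.5884, 0.0617, 0.2844]
tcp_rot: [-180.0, -0.0, 21.3]
force: [1.5, 2.2, 2.4]
width: 0.0
grip_force: 1.3
```

Request:
step_arm(steps=[[[0, 0, 0.0005, 0, 0, 0, -1], [0, 0, 0.0005, 0, 0, 0, -1]]])

```text
clock: 6.6
ee_pos: [0.5884, 0.0617, 0.2834]
tcp_rot: [-180.0, 0.0, 21.3]
force: [1.2, 2.5, 3.6]
width: -0.0001
grip_force: 1.7
```

Request:
step_arm(steps=[[[0, 0, 0.0005, 0, 0, 0, -1], [0, 0, 0.0004, 0, 0, 0, -1]]])

```text
clock: 6.8
ee_pos: [0.5884, 0.0617, 0.2829]
tcp_rot: [180.0, -0.0, 21.3]
force: [-0.1, 1.7, 6.5]
width: -0.0001
grip_force: 3.7
```

Request:
step_arm(steps=[[[0, 0, 0, 0, 0, 0, -1], [0, 0, 0, 0, 0, 0, -1], [0, 0, 0, 0, 0, 0, -1], [0, 0, 0, 0, 0, 0, -1]]])

```text
clock: 7.2
ee_pos: [0.5884, 0.0617, 0.2829]
tcp_rot: [180.0, -0.0, 21.3]
force: [-0.5, 3.4, 5.4]
width: 0.0002
grip_force: 2.8
```

Request:
step_arm(steps=[[[0, 0, 0.0003, 0, 0, 0, -1], [0, 0, 0, 0, 0, 0, -1], [0, 0, 0, 0, 0, 0, -1], [0, 0, 0, 0, 0, 0, -1], [0, 0, 0, 0, 0, 0, -1]]])

```text
clock: 7.7
ee_pos: [0.5884, 0.0617, 0.2827]
tcp_rot: [180.0, -0.0, 21.3]
force: [-0.3, 2.5, 6.3]
width: 0.0001
grip_force: 3.5
```

Request:
step_arm(steps=[[[0, 0, 0.0002, 0, 0, 0, -1], [0, 0, 0, 0, 0, 0, -1], [0, 0, 0, 0, 0, 0, -1], [0, 0, 0, 0, 0, 0, -1], [0, 0, 0, 0, 0, 0, -1]]])

```text
clock: 8.2
ee_pos: [0.5884, 0.0617, 0.2827]
tcp_rot: [180.0, -0.0, 21.3]
force: [-0.3, 1.9, 9.1]
width: 0.0
grip_force: 4.1
```

Foot touches with about 6 N of contact, well above 1 N. Next I lift off straight up and plan the lever swing.

Request:
step_arm(steps=[[[0, 0, -0.002, 0, 0, 0, -1], [0, 0, -0.01, 0, 0, 0, -1], [0, 0, -0.03, 0, 0, 0, -1], [0, 0, -0.03, 0, 0, 0, -1], [0, 0, -0.03, 0, 0, 0, -1], [0, 0.04, 0, 0, 0, 0, -1], [0, 0.04, 0, 0, 0, 0, -1], [0, 0, 0, 0, 0, 0, -1], [0, 0, 0, 0, 0, 0, -1]]])

```text
clock: 9.1
ee_pos: [0.6175, -0.0136, 0.384]
tcp_rot: [-180.0, 0.0, 21.2]
force: [-1.5, 0.2, -0.2]
width: 0.0002
grip_force: 0.0
```

Run:
```python
from h import *
s=sense();im=snapshot("wrist");cv2.imwrite("pics/w3.png",im[:,:,::-1])
for t,z in(("stop_knob",.283),("clamp_grip",.234),("clamp_pivot",.234)):
    for d in tip_of("wrist",t)[:1]:print(t,d["confidence"],d["xy"],atz("wrist",d["xy"],z,s).round(4))
print(s["ee_pos"],s["tcp_rot"],s["force"])
piv=np.array([.565,.068]);r=R.from_euler('xyz',[180,0,s["tcp_rot"][2]],degrees=True)
def P(phi,off,z=.218):
    th=np.radians(-103-phi);u=np.array([np.cos(th),np.sin(th)]);t=np.array([-u[1],u[0]])
    return np.r_[piv+.082*u+off*t,z]
print("to start",r.inv().apply(P(0,.045)-s["ee_pos"]).round(4))
w=[P(0,.045),P(0,.03)]+[P(f,.023) for f in range(0,85,6)]
for f,d in zip(["in"]+list(range(0,85,6)),r.inv().apply(np.diff(w,axis=0)).round(4)):print(f,d)
```

```text
stop_knob 0.61 [209.0, 244.1] [0.5866 0.0591 0.283 ]
clamp_grip 0.56 [295.2, 300.9] [ 0.5447 -0.0192  0.234 ]
clamp_pivot 0.69 [207.4, 244.6] [0.567  0.0702 0.234 ]
[ 0.61754816 -0.0136331   0.38398797] [-1.79973703e+02  3.91891894e-02  2.12106386e+01] [-1.5051711   0.16948799 -0.23050669]
to start [-0.0283 -0.002   0.166 ]
in [-0.0124 -0.0084 -0.    ]
0 [-0.0058 -0.0039 -0.    ]
6 [-0.0083 -0.0033 -0.    ]
12 [-0.0079 -0.0041 -0.    ]
18 [-0.0074 -0.0049 -0.    ]
24 [-0.0069 -0.0057 -0.    ]
30 [-0.0062 -0.0064 -0.    ]
36 [-0.0055 -0.007  -0.    ]
42 [-0.0048 -0.0075 -0.    ]
48 [-0.004 -0.008 -0.   ]
54 [-0.0031 -0.0084 -0.    ]
60 [-0.0022 -0.0086 -0.    ]
66 [-0.0013 -0.0088 -0.    ]
72 [-0.0004 -0.0089 -0.    ]
78 [ 0.0006 -0.0089 -0.    ]
84 [ 0.0015 -0.0088 -0.    ]
```

View pics/w3.png

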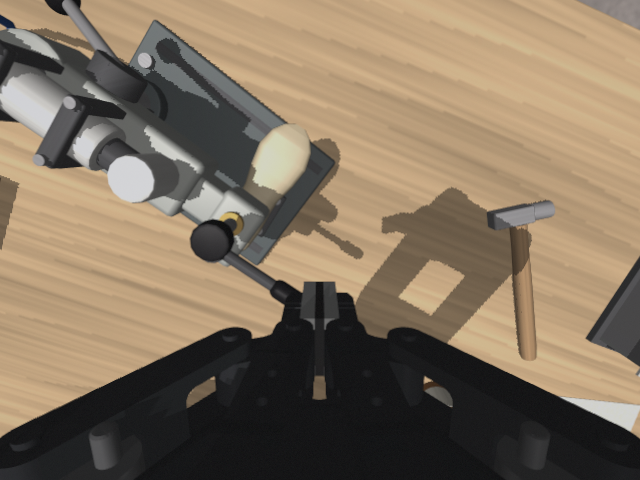

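The knob is down at (211,240) and the lever is still open, with its grip near (290,293). I descend on its +x side and start the swing.

Request:
step_arm(steps=[[[-0.014, -0.001, 0.03, 0, 0, 0, -1], [-0.014, -0.001, 0.04, 0, 0, 0, -1], [0, 0, 0.04, 0, 0, 0, -1], [0, 0, 0.035, 0, 0, 0, -1], [0, 0, 0.016, 0, 0, 0, -1], [0, 0, 0, 0, 0, 0, -1], [0, 0, 0, 0, 0, 0, -1]]])

```text
clock: 10.0
ee_pos: [0.5908, -0.0206, 0.2242]
tcp_rot: [180.0, -0.0, 21.3]
force: [-0.1, -0.9, -0.2]
width: -0.0002
grip_force: 0.0
```

Request:
step_arm(steps=[[[-0.006, -0.004, 0, 0, 0, 0, -1], [-0.006, -0.004, 0, 0, 0, 0, -1], [-0.006, -0.004, 0, 0, 0, 0, -1], [-0.0083, -0.0033, 0, 0, 0, 0, -1], [-0.008, -0.004, 0, 0, 0, 0, -1], [-0.0074, -0.005, 0, 0, 0, 0, -1], [-0.007, -0.0057, 0, 0, 0, 0, -1], [-0.0062, -0.0064, 0, 0, 0, 0, -1], [0, 0, 0, 0, 0, 0, -1], [0, 0, 0, 0, 0, 0, -1]]])

```text
clock: 11.0
ee_pos: [0.5262, -0.007, 0.2232]
tcp_rot: [180.0, -0.0, 21.3]
force: [0.6, 0.1, -0.4]
width: 0.0
grip_force: 0.0
```

Run:
```python
from h import *
s=sense();im=snapshot("wrist");sc=snapshot("top")
cv2.imwrite("pics/w4.png",np.hstack([im[120:440,160:480],cv2.resize(sc[180:260,290:370],(320,320))])[:,:,::-1])
print(s["ee_pos"],s["force"])
```

```text
[ 0.52616881 -0.00703865  0.22316707] [ 0.57007134  0.05294735 -0.43893758]
```

View pics/w4.png

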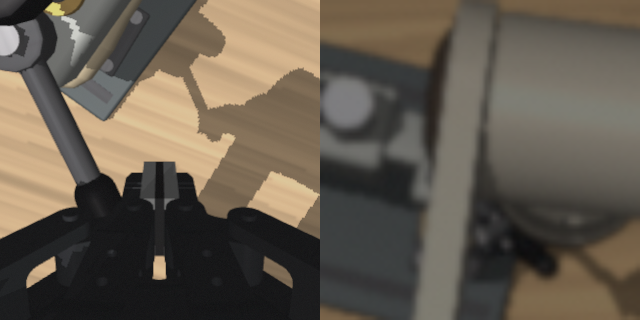

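The lever has swung about 35° and lies just left of the fingers in the wrist view. Carrying on with the arc.

Request:
step_arm(steps=[[[-0.0055, -0.007, 0, 0, 0, 0, -1], [-0.0048, -0.0075, 0, 0, 0, 0, -1], [-0.004, -0.008, 0, 0, 0, 0, -1], [-0.003, -0.0084, 0, 0, 0, 0, -1], [-0.0022, -0.0086, 0, 0, 0, 0, -1], [-0.0013, -0.0088, 0, 0, 0, 0, -1], [-0.0004, -0.0089, 0, 0, 0, 0, -1], [0.0006, -0.0089, 0, 0, 0, 0, -1], [0, 0, 0, 0, 0, 0, -1], [0, 0, 0, 0, 0, 0, -1]]])

```text
clock: 12.1
ee_pos: [0.4828, 0.0473, 0.2231]
tcp_rot: [-180.0, 0.0, 21.3]
force: [-0.9, 0.2, -0.2]
width: -0.0001
grip_force: 0.0
```

Run:
```python
from h import *
s=sense();im=snapshot("wrist")
cv2.imwrite("pics/w5.png",im[:,:,::-1])
print(s["ee_pos"],s["force"])
for t in("clamp_grip","clamp_pivot"):
    for d in tip_of("wrist",t)[:1]:print(t,d["confidence"],d["xy"],atz("wrist",d["xy"],.234,s).round(4))
```

```text
[0.48277193 0.04729054 0.22309842] [-0.9249323   0.18612035 -0.18969567]
clamp_grip 0.69 [253.4, 293.0] [0.4812 0.0747 0.234 ]
clamp_pivot 0.71 [349.9, 93.7] [0.5645 0.0674 0.234 ]
```

View pics/w5.png

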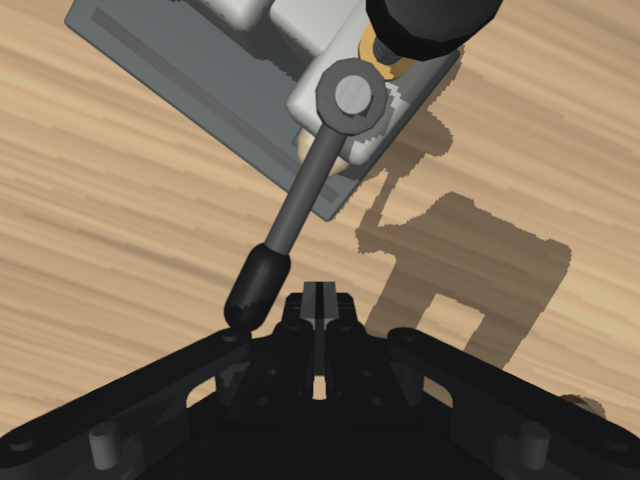

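The lever now points at about 175°, which is roughly 1.4 rad of swing from its open position near −103°. That is beyond 1.2, with no residual force. I back away and check.

Request:
step_arm(steps=[[[0, 0.015, 0, 0, 0, 0, -1], [0, 0.03, 0, 0, 0, 0, -1], [0, 0.03, -0.02, 0, 0, 0, -1], [0, 0, -0.05, 0, 0, 0, -1], [0, 0, -0.05, 0, 0, 0, -1], [0, 0, -0.04, 0, 0, 0, -1], [0, 0, 0, 0, 0, 0, -1], [0, 0, 0, 0, 0, 0, -1], [0, 0, 0, 0, 0, 0, -1]]])

```text
clock: 13.15
ee_pos: [0.5103, -0.0235, 0.3819]
tcp_rot: [-179.9, 0.1, 21.3]
force: [-0.0, -0.3, -0.6]
width: 0.0001
grip_force: 0.0
```

Run:
```python
from h import *
s=sense();snapshot("wrist");print(s["ee_pos"],s["force"],s["clock"])
p={}
for t,z in(("clamp_grip",.234),("clamp_pivot",.234),("stop_knob",.283)):
    for d in tip_of("wrist",t)[:1]:p[t]=atz("wrist",d["xy"],z,s);print(t,d["confidence"],d["xy"],p[t].round(4))
if len(p)==3:
    v=p["clamp_grip"]-p["clamp_pivot"];print(np.degrees(np.arctan2(v[1],v[0])),np.linalg.norm(v))
```

```text
[ 0.51026369 -0.02345852  0.38186682] [-0.03802104 -0.33575938 -0.61513159] 13.15
clamp_grip 0.95 [198.9, 219.7] [0.4787 0.0729 0.234 ]
clamp_pivot 0.98 [235.9, 122.4] [0.5645 0.0675 0.234 ]
stop_knob 0.86 [236.8, 88.1] [0.5858 0.0619 0.283 ]
176.44607456040697 0.08600515112540592
```

```bash
python3 -c "
from rig import *
print(close_job())"
```

```text
the job is handed in; nothing more can be done
None
```

The job is handed in, though it returned no verdict: the stop's foot was set on the last with about 6 N, the clamp lever swung to about 1.4 rad (locked from 1.2), and the hand withdrawn clear at 13 s of the 61 s; the foot's contact and the cam's grip after clamping were not measured.

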